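# Hang the saw-blade cases on the bench hook

## Robot

A 6-joint arm with a two-finger parallel gripper is mounted at the origin on the work surface. World frame = base frame: x ahead of the robot, y to its left, z up, the work surface at z = 0. Lengths are in m, angles in rad, forces in N, time in s.
With the tool pointing down it reaches from about 0.35 to 0.775 m from the base axis. Payload 7.3 kg.
Tool frame: the origin (TCP) lies on the centre line of the jaws, within the pads' length; the fingertips stand 17 mm ahead of it and the grasp point (between the pads) lies 2 mm behind it (robot.tcp_to_tips is the distance from the TCP to the fingertips, in m); z points along the fingers, y is the line along which they close (so a half turn about z gives the same grasp; the last joint's range is limited). The gripper opens to 92 mm and grips with 3 to 60 N. Pads are 19 mm wide; open, the fingers measure 130 mm over their backs; the gripper's body (75 mm by 190 mm) begins 47 mm behind the grasp point.
Start: joints at [1.112, 0.342, 1.524, -0, 1.275, -0.146], TCP at [0.162, 0.5, 0.244] pointing down, gripper open.
Joint ranges: [-2.53, 2.53], [-0.77, 2.02], [0.04, 2.7], [-1, 4.14], [0.28, 2.66], [-3.11, 3.11]. Speed limits (rad/s): [2.57, 2.57, 3.14, 3.14, 3.14, 3.14].

## Interface

Orientations are given as [roll, pitch, yaw] about the fixed x, y, z axes, in that order (R = Rz(yaw) Ry(pitch) Rx(roll)).
In Python, from cell import robot gives the robot as it stands. The module is installed in compiled form; this text tells all that it offers.
- The arm moves only by the tool carry_out, never from a script. Its argument "commands" is a list of rows, each a list of 3 entries, a list of its own where there are three numbers: the shift along the tool's x, y, z in m, then the turn about the tool's z in rad, then the opening, from 0 (shut) to 1 (fully open). In form: [[[dx, dy, dz], yaw, claw], ...]. A call has 1 to 20 rows; each row shifts and turns the commanded pose from where the row before left it, along the tool's axes as they then stand; what a row does not reach is not made up. A row lasts 1/8 s, in which the tool goes at most 62.5 mm and 10.7 degrees, less where a joint would pass 70% of its speed; a pose out of reach is approached as far as the arm can. A call is refused whole if a number of a shift passes 0.0625 or a number of a turn 0.188, either way. A call with a gripper value outside its range is refused whole. The fingers move at their own pace and stop on an object; "newtons" is the grip in N (left out, the last holds). Time passes only in rows, so rows that do not move let the fingers close. It gives the time, the measured TCP pose, the force, the opening and the grip force at its end, in the units of the state.
- robot.observe(): the state, without advancing time (a new reading comes with each control period).
- robot.read_camera(name): name is "side" or "top" or "wrist"; returns a dict with "pixels" (420x560x3 uint8, red, green, blue), "fx", "fy", "cx", "cy" (pixels), "view" (4x4, takes a point from world to camera coordinates); the wrist camera has in their place "T_tool_cam" (4x4, takes a point from camera to tool coordinates, whose origin is the TCP and whose axes are the flange's). Camera axes: x right, y up, looking along -z (the intrinsics and any distortion apply to the point x, -y, -z); pixel columns grow to the right and rows downward; lengths in m; the calibration is good to about 2 mm. A picture is of the moment at which its call begins: read the wrist's pose just before it. There is no depth.
- robot.hand_in(): hands the job in; it is judged then, once.
Trained networks look in a picture, given as the dict that the camera call returned (one of the last four; its "shot" number tells which), for a name from the list of things; names that differ only in an ending like _2 or _b are one class to them, and where a whole thing is asked for, a point or a joint stands for the part that bears it (a point fixed in the world has none). Each returns a list of dicts, best first, with "p" (0 to 1); they miss things now and then, are a little off and sometimes report something else, mostly with a low value. They report only what shows in the picture. A call takes as long as a camera call.
- robot.find_in(picture, name): "at" ([column, row] in pixels, amid what is visible of it).
- robot.tip_of(picture, name): "at" ([column, row] in pixels: a listed point, or the origin of a listed thing).
The state is a dict: "time": time; "qpos": joint angles; "qvel": joint speeds; "joint_efforts": joint torques, N m; "tool_pos": TCP position; "tool_rot": TCP orientation; "contact_force": force on the tool from outside, world axes, zero at the start; "torque": the same for the moment, N m; "opening": finger opening in m; "grip_force": force on a finger pad.
Only numpy, scipy, OpenCV 4.12 (cv2) and the standard library are available. Lean on these libraries where they do the work, as an engineer would, in place of code of your own. Each camera call takes 0.05 s, during which the arm holds its last target. There are 200 camera calls.

## Task

Put the spare saw blades away on the hook of the yellow stand: hang the blue case on it first, slid right back to the post, then hang the orange case in front of it, slid back close to the blue one. Both must hang freely by their windows, upright and square to the hook, and be let go. Leave the green case standing where it is.

Things in the scene. Friction and masses are not known exactly. Their poses are not given: they have to be found in the camera images.
- hook_stand: Fixed stand: foot plate 160x130x12, yellow post 30x30, top at 192 mm. Origin: bench top, on the post's axis; z up. Steel hook: level round bar, 10 mm diameter, from the post's face (15 mm from origin) along the stand's -x (to the robot's right, +-20 degrees), axis 180 mm and top side 185 mm above the bench; at 125 mm from the origin it turns up, its tip ends at 135 mm, 193 mm high
- blue_case: Blue saw-blade case standing loose: body 130 wide (y), 28 thick (x), 110 mm high. On it a frame 12 thick with a 40x40 mm window right through along x; over that a bar 60 wide, 8 high, then a grip tab 36 wide (y), 12 thick (x), 36 high. Origin: middle of the window's roof, which rests on the hook: 150 mm above the underside, 44 below the tab's top; z up. Front and back alike, 0.3-0.5 kg
- orange_case: Orange saw-blade case, as the blue one but smaller: body 100 wide (y), 28 thick (x), 84 mm high; frame, window, bar and tab of the same sizes. Origin: middle of the window's roof, 124 mm above the underside, 44 below the tab's top. 0.2-0.4 kg
- green_case: Green saw-blade case that stays where it stands: body 115 wide (y), 28 thick (x), 96 mm high; frame, window, bar and tab as on the blue one. Origin: middle of the window's roof, 136 mm above the underside, 44 below the tab's top

How it is judged:
On the way:
1. the blue case hangs on the hook, back near the post, let go, with the orange case not yet on the hook (x of blue_case in the frame of hook_stand between -0.05 and -0.015 m and y of blue_case in the frame of hook_stand between -0.02 and 0.02 m and z of blue_case in the frame of hook_stand between 0.178 and 0.192 m and angle between blue_case's own z axis and vertical below 0.26 rad and angle between the x axis of blue_case and the x axis of hook_stand, either way round below 0.26 rad and contact force between the fingers and blue_case below 0.05 N and horizontal distance between orange_case and hook_stand above 0.17 m), for 0.2 s.
At the end, for the whole second after the job is handed in: Blue and orange hang at rest by their window roofs (within 7 mm of the hook's top, 20 mm sideways), within 15 degrees of upright and of square to the hook: blue at most 21 mm from the post, orange in front with at most 24 mm between them; the green case still stands (x of blue_case in the frame of hook_stand between -0.05 and -0.015 m and y of blue_case in the frame of hook_stand between -0.02 and 0.02 m and z of blue_case in the frame of hook_stand between 0.178 and 0.192 m and angle between each of blue_case, orange_case's own z axis and vertical below 0.26 rad and angle between the x axis of each of blue_case, orange_case and the x axis of hook_stand, either way round below 0.26 rad and x of orange_case in the frame of hook_stand between -0.12 and -0.045 m and y of orange_case in the frame of hook_stand between -0.02 and 0.02 m and z of orange_case in the frame of hook_stand between 0.178 and 0.192 m and distance between blue_case and orange_case below 0.052 m and linear speed of each of blue_case, orange_case below 0.03 m/s and angle between green_case's own z axis and vertical below 0.1 rad); the robot touches nothing.
It fails at once if the green case is moved by more than 30 mm or tipped (distance of green_case from where it was at the start of the episode above 0.03 m or angle between green_case's own z axis and vertical above 0.3 rad).
It also fails if it takes over 64 s, if anything falls off the work surface, if the arm or the gripper's body presses on something with over 40 N, if the wrist force passes 120 N, or if a joint passes its speed limit or range.

## Working session

There is one attempt and no reset: what is moved stays moved. The work goes in short steps, Python scripts to look and compute and a tool call to move; the robot and the scene stay as the last step left them, time stands still between calls to the robot, and variables do not carry over. Pictures are saved under pics/ and viewed, at most 10 in all, crops included, and the job is handed in when it is done.

Besides the shell and the picture viewer there is one more tool, called after "Request:" in YAML: its name, and indented under it one key for each argument. carry_out: Moves the arm, as the interface text tells. Its arguments: {"type":"object","properties":{"commands":{"type":"array"},"newtons":{"type":"number"}},"required":["commands"]}

```bash
mkdir -p pics; cat > h.py <<'E'
import numpy as np,cv2
from cell import robot
def snap(n,f=None):
    p=robot.read_camera(n)
    if f: cv2.imwrite(f,p["pixels"][:,:,::-1])
    return p
def ray(p,uv,T=None):
    d=np.array([(uv[0]-p["cx"])/p["fx"],-(uv[1]-p["cy"])/p["fy"],-1])
    M=np.linalg.inv(np.array(p["view"])) if T is None else T
    d=M[:3,:3]@d; return M[:3,3],d/np.linalg.norm(d)
def atz(p,uv,z,T=None):
    o,d=ray(p,uv,T); return o+d*(z-o[2])/d[2]
def proj(p,X,T=None):
    M=np.array(p["view"]) if T is None else np.linalg.inv(T)
    c=M[:3,:3]@np.asarray(X)+M[:3,3]
    return np.array([p["cx"]+p["fx"]*c[0]/-c[2],p["cy"]-p["fy"]*c[1]/-c[2]])
E
python3 - <<'E'
from h import *
s=robot.observe(); print({k:np.round(v,3).tolist() for k,v in s.items()})
for n in ("side","top"):
    p=snap(n,f"pics/{n}0.png"); print(n,[k for k in p if k!='pixels'],p["fx"],p["cx"],np.round(np.linalg.inv(p["view"]),3).tolist())
    for t in ("hook_stand","blue_case","orange_case","green_case"):
        print(t,[(np.round(a["at"],1).tolist(),round(a["p"],2)) for a in robot.tip_of(p,t)[:2]],[(np.round(a["at"],1).tolist(),round(a["p"],2)) for a in robot.find_in(p,t)[:2]])
E
```

```text
{'time': 0.0, 'qpos': [1.112, 0.343, 1.525, -0.0, 1.275, -0.146], 'qvel': [0.001, 0.002, -0.001, 0.001, 0.0, 0.0], 'joint_efforts': [-0.002, -43.124, -24.422, 0.072, 0.056, -0.0], 'tool_pos': [0.161, 0.499, 0.243], 'tool_rot': [-3.14, -0.0, 2.829], 'contact_force': [0.505, -0.6, -0.183], 'torque': [0.045, -0.004, 0.065], 'grip_force': 0.0, 'opening': 0.092}
side ['fx', 'fy', 'cx', 'cy', 'view', 'shot'] 476.5161160310997 282.87386634025376 [[0.941, 0.165, -0.296, 0.147], [-0.339, 0.49, -0.803, -1.037], [0.012, 0.856, 0.517, 0.759], [0.0, 0.0, 0.0, 1.0]]
hook_stand [([257.2, 187.8], 0.56)] [([258.1, 184.6], 0.63)]
blue_case [([299.9, 219.1], 0.51)] [([294.0, 270.5], 0.71)]
orange_case [([299.2, 218.8], 0.6)] [([302.4, 234.1], 0.61), ([326.0, 321.0], 0.3)]
green_case [([330.2, 288.8], 0.71)] [([329.5, 318.2], 0.56)]
top ['fx', 'fy', 'cx', 'cy', 'view', 'shot'] 497.28725714217904 273.7519543963998 [[0.012, 0.993, -0.117, 0.386], [-1.0, 0.012, 0.002, -0.019], [0.003, 0.117, 0.993, 1.152], [0.0, 0.0, 0.0, 1.0]]
hook_stand [([129.7, 188.2], 0.57)] [([138.8, 189.1], 0.62)]
blue_case [([372.4, 219.5], 0.63)] []
orange_case [] [([303.2, 193.3], 0.88)]
green_case [([453.6, 219.3], 0.71)] [([442.5, 218.9], 0.66)]
```

View pics/side0.png

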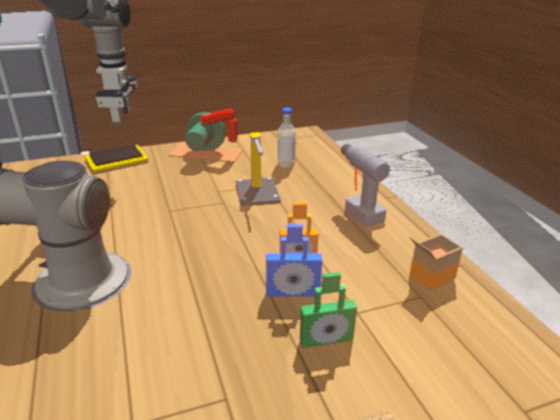

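View pics/top0.png

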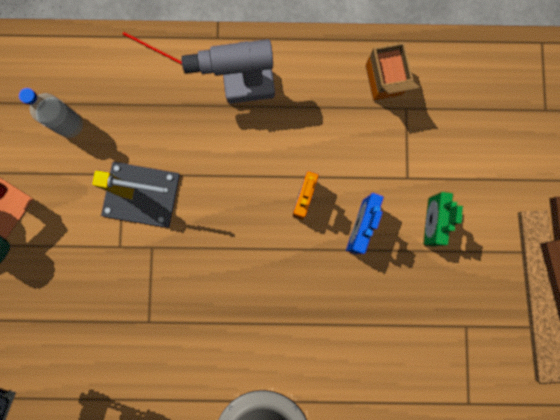

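The top view shows the stand (post top at ~(101,179), hook out to ~(168,190)), then orange (~305,195), blue (~367,223) and green (~440,219) in a row. I'll fit the box models to the colour masks.

```bash
cat > fit.py <<'E'
from h import *
from scipy.optimize import minimize
def box(x0,x1,y0,y1,z0,z1): return np.array([[x,y,z] for x in(x0,x1) for y in(y0,y1) for z in(z0,z1)])
def case(w,h): return [box(-.014,.014,-w/2,w/2,0,h),box(-.006,.006,-.03,-.02,h,h+.04),box(-.006,.006,.02,.03,h,h+.04),
    box(-.006,.006,-.03,.03,h+.04,h+.048),box(-.006,.006,-.018,.018,h+.048,h+.084)]
M={"blue_case":(case(.13,.11),(105,128)),"orange_case":(case(.1,.084),(8,18)),"green_case":(case(.115,.096),(50,80)),
   "post":([box(-.015,.015,-.015,.015,.012,.192)],(22,32))}
def mask(p,hue):
    h=cv2.cvtColor(p["pixels"],cv2.COLOR_RGB2HSV); return cv2.inRange(h,(hue[0],150,90),(hue[1],255,255))
def rend(p,boxes,q,T=None,sc=4):
    im=np.zeros((420*sc,560*sc),np.uint8); c,s=np.cos(q[2]),np.sin(q[2]); R=np.array([[c,-s,0],[s,c,0],[0,0,1]])
    z=q[3] if len(q)>3 else 0
    for b in boxes:
        uv=np.array([proj(p,R@v+[q[0],q[1],z],T) for v in b]); 
        cv2.fillConvexPoly(im,cv2.convexHull(((uv+.5)*sc-.5).round().astype(np.int32)),255)
    return cv2.resize(im,(560,420),interpolation=cv2.INTER_AREA)
def fit(views,name,q0,r=45):
    boxes,hue=M[name]; ms=[]
    for p,T in views:
        m=mask(p,hue).astype(float)/255; roi=cv2.dilate(rend(p,boxes,q0,T),np.ones((r,r)))>0; ms.append((p,T,m*roi,roi))
    def cost(q):
        e=0
        for p,T,m,roi in ms:
            g=cv2.GaussianBlur(rend(p,boxes,q,T)/255.,(0,0),1.5); e+=((g-cv2.GaussianBlur(m,(0,0),1.5))**2).sum()/max(m.sum(),1)
        return e
    best=None
    for y in (-.4,0,.4):
        i=np.array([q0,[q0[0]+.015,q0[1],q0[2]+y],[q0[0],q0[1]+.015,q0[2]+y],[q0[0],q0[1],q0[2]+y+.2]])
        r_=minimize(cost,i[0],method="Nelder-Mead",options=dict(initial_simplex=i,xatol=2e-4,fatol=1e-5))
        if best is None or r_.fun<best.fun: best=r_
    return best.x,best.fun
E
cat > a.py <<'E'
from fit import *
t=snap("top");s=snap("side")
for n,uv in (("blue_case",(367,225)),("orange_case",(305,195)),("green_case",(440,219)),("post",(104,180))):
    g=atz(t,uv,.1); yaw=np.pi/2 
    for nm,v in (("both",[(t,None),(s,None)]),("top",[(t,None)])):
        if n in("orange_case","green_case","blue_case") or 1: print(n,nm,*[np.round(a,4) for a in fit(v,n,[g[0],g[1],yaw])])
for uv in ((113,183),(168,190)): print("hook",atz(t,uv,.185))
c=np.hstack([cv2.resize(t["pixels"][150:250,80:200],None,fx=3,fy=3,interpolation=2),cv2.resize(t["pixels"][150:250,290:410],None,fx=3,fy=3,interpolation=2)])
cv2.imwrite("pics/crop.png",c[:,:,::-1])
E
python3 a.py
```

```text
blue_case both [ 0.4875 -0.1909  2.7699] 6.4057
blue_case top [ 0.4746 -0.2234  1.1836] 0.2151
orange_case both [ 0.5941 -0.0411  2.7365] 1.698
orange_case top [ 0.6054 -0.097  -0.077 ] 0.6039
green_case both [ 0.4525 -0.2455 -0.3731] 200.6892
green_case top [ 0.4886 -0.3957  1.1584] 0.959
post both [0.5526 0.3303 1.2047] 1.7487
post top [0.5512 0.3272 1.0928] 1.3159
hook [0.53980579 0.29618913 0.185     ]
hook [0.52719376 0.18760135 0.185     ]
```

View pics/crop.png

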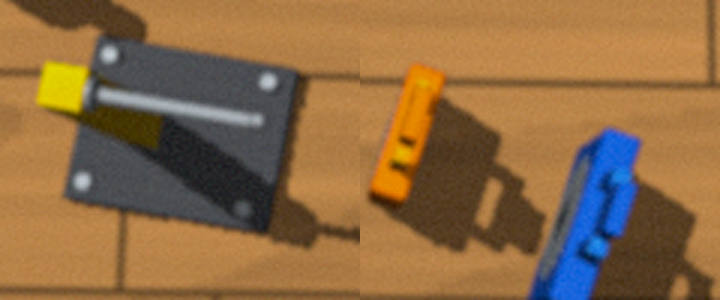

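```bash
python3 - <<'E'
from fit import *
t=snap("top");s=snap("side")
for n,p,pts in (("t",t,[(367,225),(376,215),(303,195),(297,212),(310,180),(330,170),(340,225),(445,205),(445,240),(101,179),(115,190),(200,150)]),("s",s,[(294,258),(315,288),(295,231),(300,210),(314,238),(330,283),(345,310),(255,150),(256,180),(230,250),(350,240)])):
    h=cv2.cvtColor(p["pixels"],cv2.COLOR_RGB2HSV)
    print(n,[(q,h[q[1],q[0]].tolist()) for q in pts])
E
```

```text
t [((367, 225), [108, 231, 201]), ((376, 215), [109, 222, 219]), ((303, 195), [16, 255, 172]), ((297, 212), [17, 255, 229]), ((310, 180), [18, 255, 226]), ((330, 170), [15, 154, 190]), ((340, 225), [17, 149, 87]), ((445, 205), [70, 232, 76]), ((445, 240), [71, 217, 146]), ((101, 179), [27, 255, 224]), ((115, 190), [23, 255, 72]), ((200, 150), [16, 154, 185])]
s [((294, 258), [108, 152, 249]), ((315, 288), [80, 127, 165]), ((295, 231), [123, 98, 143]), ((300, 210), [13, 195, 178]), ((314, 238), [12, 178, 178]), ((330, 283), [46, 95, 110]), ((345, 310), [51, 129, 119]), ((255, 150), [23, 255, 162]), ((256, 180), [22, 216, 168]), ((230, 250), [18, 129, 220]), ((350, 240), [15, 133, 169])]
```

```bash
python3 - <<'E'
s=open("fit.py").read()
s=s.replace("(105,128))","((98,90,60),(132,255,255)))").replace("(8,18))","((4,185,70),(20,255,255)))").replace("(50,80))","((40,85,45),(88,255,255)))").replace("(22,32))","((20,190,50),(34,255,255)))")
s=s.replace("cv2.inRange(h,(hue[0],150,90),(hue[1],255,255))","cv2.inRange(h,*hue)")
s=s.replace("def cost(q):","""H=boxes[0][:,2].max()
    a=np.linspace(0,2*np.pi,24); disc=[np.array([[x,.042*np.cos(k),H/2+.042*np.sin(k)] for k in a]) for x in (-.014,.014)]
    def cost(q):""").replace("e+=((g-cv2.GaussianBlur(m,(0,0),1.5))**2).sum()","w=1.-(rend(p,disc,q,T)/255. if len(boxes)>1 else 0); e+=(w*(g-cv2.GaussianBlur(m,(0,0),1.5))**2).sum()")
open("fit.py","w").write(s)
E
cat > a.py <<'E'
from fit import *
t=snap("top");s=snap("side"); o=t["pixels"].copy(); o2=s["pixels"].copy()
for n,uv in (("blue_case",(367,225)),("orange_case",(305,195)),("green_case",(440,219)),("post",(104,180))):
    g=atz(t,uv,.1)
    q,f=fit([(t,None)],n,[g[0],g[1],1.3]); print(n,np.round(q,4),round(f,3))
    for im,p in ((o,t),(o2,s)):
        c,_=cv2.findContours(rend(p,M[n][0],q),cv2.RETR_CCOMP,cv2.CHAIN_APPROX_NONE); cv2.drawContours(im,c,-1,(255,0,255),1)
c=np.hstack([cv2.resize(o[150:290,80:480],None,fx=1.2,fy=1.2),]); c2=cv2.resize(o2[130:350,180:380],None,fx=1.5,fy=1.5)
H=np.zeros((c.shape[0]+c2.shape[0],max(c.shape[1],c2.shape[1]),3),np.uint8);H[:c.shape[0],:c.shape[1]]=c;H[c.shape[0]:,:c2.shape[1]]=c2
cv2.imwrite("pics/ov.png",H[:,:,::-1])
E
python3 a.py
```

```text
blue_case [ 0.4745 -0.2209  1.2174] 0.051
orange_case [ 0.5397 -0.0913  1.2677] 0.026
green_case [ 0.4876 -0.3866  1.4209] 0.061
post [0.547  0.3216 1.1156] 0.261
```

View pics/ov.png

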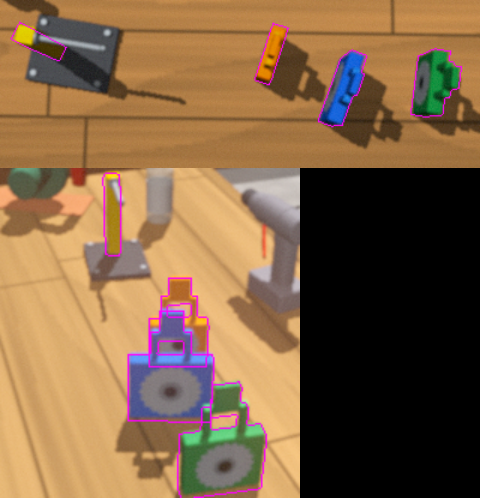

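The case fits overlay well in both views; the post fit was pulled off by a shadow, so I'll fix that later. Moving over the blue case now.

Request:
carry_out:
  commands:
    - [[0,0,-0.015],0.179,1]
    - [[0,0,-0.015],0.179,1]
    - [[0,0,-0.015],0.179,1]
    - [[0,0,-0.015],0.179,1]
    - [[0,0,0],0.179,1]
    - [[0,0,0],0.179,1]
    - [[0,0,0],0.179,1]
    - [[0,0,0],0.179,1]
    - [[0,0,0],0.179,1]
    - [[0,0.05,0],0,1]
    - [[0,0.05,0],0,1]
    - [[0,0.05,0],0,1]
    - [[0,0.05,0],0,1]

```text
time: 2.82
tool_pos: [0.3506, 0.4297, 0.3038]
tool_rot: [-3.142, -0.0, 1.218]
contact_force: [0.6, 0.2, 0.2]
opening: 0.0918
grip_force: 0.0
```

Request:
carry_out:
  commands:
    - [[-0.047,0.0286,0],0,1]
    - [[-0.047,0.0286,0],0,1]
    - [[-0.047,0.0286,0],0,1]
    - [[-0.047,0.0286,0],0,1]
    - [[-0.047,0.0286,0],0,1]
    - [[-0.047,0.0286,0],0,1]
    - [[-0.047,0.0286,0],0,1]
    - [[-0.047,0.0286,0],0,1]
    - [[-0.047,0.0286,0],0,1]
    - [[-0.047,0.0286,0],0,1]
    - [[-0.047,0.0286,0],0,1]
    - [[-0.047,0.0286,0],0,1]
    - [[0,0,0],0,1]
    - [[0,0,0],0,1]

```text
time: 4.58
tool_pos: [0.476, -0.2171, 0.3034]
tool_rot: [-3.141, -0.001, 1.217]
contact_force: [-0.5, 1.5, 0.1]
opening: 0.0919
grip_force: 0.0
```

```bash
cat > w.py <<'E'
from fit import *
from scipy.spatial.transform import Rotation as Ro
def wrist(f=None):
    o=robot.observe(); p=snap("wrist",f); A=np.eye(4); A[:3,:3]=Ro.from_euler("xyz",o["tool_rot"]).as_matrix(); A[:3,3]=o["tool_pos"]
    return p,A@np.array(p["T_tool_cam"]),o,A
E
python3 - <<'E'
from w import *
p,T,o,A=wrist("pics/w1.png"); print(o["tool_pos"],o["tool_rot"]); print(np.round(p["T_tool_cam"],3),p["fx"],p["cx"],p["cy"])
q0=[.4745,-.2209,1.2174]
q,f=fit([(p,T)],"blue_case",q0,31); print(q,f)
t=snap("top");h=cv2.cvtColor(t["pixels"],cv2.COLOR_RGB2HSV)
im=p["pixels"].copy()
for qq,col in ((q0,(255,255,255)),(q,(255,0,255))):
    c,_=cv2.findContours(rend(p,M["blue_case"][0],qq,T),cv2.RETR_CCOMP,cv2.CHAIN_APPROX_NONE); cv2.drawContours(im,c,-1,col,1)
cv2.imwrite("pics/w1.png",im[:,:,::-1])
E
```

```text
[ 0.47601926 -0.21707402  0.30343255] [-3.14075247e+00 -6.81816166e-04  1.21731883e+00]
[[-0.001  0.967  0.253  0.068]
 [ 1.     0.     0.001  0.001]
 [ 0.001  0.253 -0.967 -0.14 ]
 [ 0.     0.     0.     1.   ]] 373.0853578159795 278.07407045818354 202.7911311034052
[ 0.47548258 -0.21835305  1.23880326] 0.0539634051734745
```

View pics/w1.png

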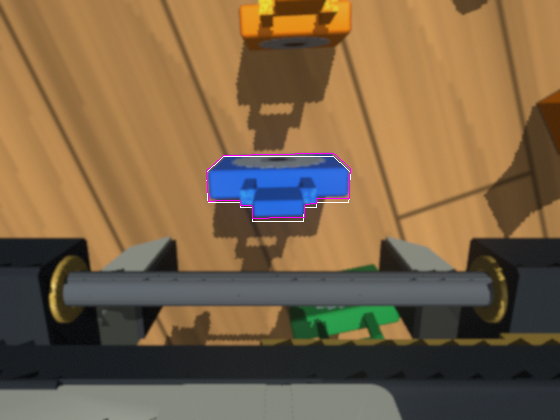

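The wrist view shows the fitted outline sitting right on the blue case (tab at ~(278,205)). I'll descend and grip.

Request:
carry_out:
  commands:
    - [[-0.002,0,0.03],-0.015,1]
    - [[0,0,0.03],0,1]
    - [[0,0,0.03],0,1]
    - [[0,0,0.02],0,1]
    - [[0,0,0.0145],0,1]
    - [[0,0,0],0,1]
    - [[0,0,0],0,0]
    - [[0,0,0],0,0]
    - [[0,0,0],0,0]
    - [[0,0,0],0,0]
    - [[0,0,0],0,0]
    - [[0,0,0],0,0]
  newtons: 30

```text
time: 6.18
tool_pos: [0.4755, -0.2194, 0.1792]
tool_rot: [-3.142, -0.0, 1.233]
contact_force: [-2.8, 1.7, 3.4]
opening: 0.0365
grip_force: 1.0
```

```bash
python3 - <<'E'
from fit import *
from scipy.optimize import least_squares
t=snap("top");s=snap("side"); rows=[]
# post top corners/hook in top view
im=cv2.cvtColor(t["pixels"],cv2.COLOR_RGB2HSV)
m=cv2.inRange(im,(20,190,150),(34,255,255)); m[:,:80]=0;m[:,200:]=0;m[:150]=0;m[240:]=0
c=max(cv2.findContours(m,0,2)[0],key=cv2.contourArea); r=cv2.minAreaRect(c); print("top face",r)
bp=cv2.boxPoints(r); P=np.array([atz(t,u,.192) for u in bp]); print("post",P.mean(0),"edges",[np.round([np.hypot(*(P[(i+1)%4]-P[i])[:2]),np.arctan2(*(P[(i+1)%4]-P[i])[[1,0]])],3).tolist() for i in range(4)])
# bright low-sat pixels of bar
b=cv2.inRange(im,(0,0,120),(180,110,255)); b[:,:112]=0;b[:,172:]=0;b[:178]=0;b[196:]=0
ys,xs=np.nonzero(b); k=xs<160; f=np.polyfit(xs[k],ys[k],1); print(len(xs),xs.min(),xs.max(),f)
for u in (115,158): print(atz(t,(u,np.polyval(f,u)),.183))
a,d=[atz(t,(u,np.polyval(f,u)),.183) for u in (115,158)]; print("yaw",np.arctan2(*(a-d)[[1,0]]))
m=mask(s,M["post"][1]); m[:,:235]=0;m[:,275:]=0; m[:120]=0;m[205:]=0
q=np.array([.54,.31]); 
best=min(((np.abs((rend(s,M["post"][0],[x,y,1.47],None)/255.)[120:205,235:275]-m[120:205,235:275]/255.).sum(),x,y) for x in np.arange(.52,.57,.003) for y in np.arange(.29,.35,.003)))
print("side post",best)
E
```

```text
top face ((100.23076629638672, 178.34616088867188), (15.49317455291748, 15.49317455291748), 11.309932708740234)
post [0.54762335 0.31929263 0.192     ] edges [[0.03, -0.142], [0.031, -1.758], [0.03, 2.996], [0.03, 1.385]]
262 113 171 [  0.17450217 161.09627008]
[0.54383261 0.29308298 0.183     ]
[0.52989948 0.20779539 0.183     ]
yaw 1.408860402711832
side post (np.float64(263.35686274509806), np.float64(0.553), np.float64(0.338))
```

Request:
carry_out:
  commands:
    - [[0,0,0],0,0]
    - [[0,0,0],0,0]
    - [[0,0,-0.01],0,0]
    - [[0,0,-0.02],0,0]
    - [[0,0,-0.03],0,0]
    - [[0,0,-0.03],0,0]
    - [[0,0,-0.03],0,0]
    - [[0,0,-0.03],0,0]
    - [[0,0,-0.03],0,0]
    - [[0,0,-0.02],0,0]
    - [[0,0,0],0,0]
    - [[0,0,0],0,0]
  newtons: 40

```text
time: 7.78
tool_pos: [0.4752, -0.2191, 0.378]
tool_rot: [-3.14, -0.001, 1.233]
contact_force: [-0.2, -1.0, -5.4]
opening: 0.0358
grip_force: 40.0
```

```bash
cat > go.py <<'E'
import sys
from w import *
# go.py sx z [yaw]: shift in tool axes to reach stand-frame x=sx,y=0, tcp height z; turn to stand yaw
S=np.array([.548,.3195]);yaw=1.409
o=robot.observe(); A=Ro.from_euler("xyz",o["tool_rot"]).as_matrix(); sx,z=map(float,sys.argv[1:3])
g=np.r_[S+sx*np.array([np.cos(yaw),np.sin(yaw)]),z]; p=np.array(o["tool_pos"])
print("pos",p.round(4),"rot",np.round(o["tool_rot"],3),"grip",o["grip_force"],o["opening"],"F",np.round(o["contact_force"],1))
print("turn",-(yaw-o["tool_rot"][2]),"shift now",(A.T@(g-p)).round(4)); 
B=Ro.from_euler("xyz",[np.pi,0,yaw]).as_matrix(); print("shift after turn",(B.T@(g-p)).round(4))
E
python3 go.py -.19 .38
```

```text
pos [ 0.4752 -0.2191  0.378 ] rot [-3.140e+00 -1.000e-03  1.233e+00] grip 39.9966824054718 0.03577793293280139 F [-0.2 -1.  -5.4]
turn -0.17618302464882873 shift now [ 0.3452 -0.0766 -0.0016]
shift after turn [ 0.3533 -0.0149 -0.002 ]
```

Request:
carry_out:
  commands:
    - [[0,0,0],-0.044,0]
    - [[0,0,0],-0.044,0]
    - [[0,0,0],-0.044,0]
    - [[0,0,0],-0.044,0]
    - [[0.01,0,0],0,0]
    - [[0.02,0,0],0,0]
    - [[0.03,0,0],0,0]
    - [[0.035,-0.003,0],0,0]
    - [[0.035,-0.003,0],0,0]
    - [[0.035,-0.003,0],0,0]
    - [[0.035,-0.003,0],0,0]
    - [[0.035,-0.003,0],0,0]
    - [[0.035,0,0],0,0]
    - [[0.033,0,0],0,0]
    - [[0.025,0,0],0,0]
    - [[0.015,0,0],0,0]
    - [[0.01,0,0],0,0]
    - [[0,0,0],0,0]
    - [[0,0,0],0,0]

```text
time: 10.15
tool_pos: [0.5176, 0.1308, 0.3792]
tool_rot: [-3.142, 0.0, 1.408]
contact_force: [0.1, 0.0, -4.9]
opening: 0.0356
grip_force: 40.0
```

```bash
python3 go.py -.19 .233; python3 - <<'E'
from w import *
p,T,o,A=wrist("pics/w2.png"); t=snap("top","pics/t2.png")
def st(x,z,y=0): c,s=np.cos(1.409),np.sin(1.409); return np.array([.548+x*c-y*s,.3195+x*s+y*c,z])
im=p["pixels"].copy()
for x,z in ((-.015,.18),(-.125,.18),(-.135,.193)): cv2.circle(im,tuple(int(v) for v in proj(p,st(x,z),T)),3,(255,0,255),-1)
q=[tuple(int(v) for v in proj(p,st(a,.192,b),T)) for a,b in((-.015,-.015),(.015,-.015),(.015,.015),(-.015,.015))]
cv2.polylines(im,[np.array(q)],True,(255,0,255),1)
cv2.imwrite("pics/w2.png",im[:,:,::-1])
E
```

```text
pos [0.5176 0.1308 0.3792] rot [-3.142  0.     1.408] grip 39.99677360057831 0.035593479985697146 F [ 0.1  0.  -4.9]
turn -0.0010157111599831126 shift now [ 0.0012 -0.0004  0.1462]
shift after turn [ 0.0011 -0.0004  0.1462]
```

View pics/w2.png

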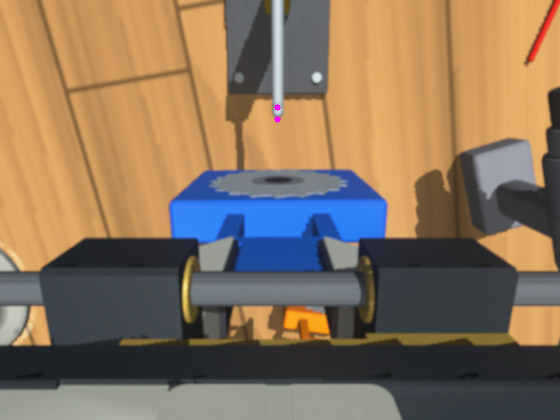

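The wrist view shows the hook tip at (277,112), on its predicted spot, with the blue case square in the jaws. I'll descend and thread it.

Request:
carry_out:
  commands:
    - [[0,0,0.01],0,0]
    - [[0,0,0.02],0,0]
    - [[0,0,0.03],0,0]
    - [[0,0,0.03],0,0]
    - [[0,0,0.03],0,0]
    - [[0,0,0.018],0,0]
    - [[0,0,0.009],0,0]
    - [[0,0,0],0,0]
    - [[0.01,0,0],0,0]
    - [[0.015,0,0],0,0]
    - [[0.02,0,0],0,0]
    - [[0,0,0],0,0]

```text
time: 11.75
tool_pos: [0.5251, 0.1782, 0.2323]
tool_rot: [3.141, -0.001, 1.411]
contact_force: [-0.8, -0.6, -3.9]
opening: 0.0359
grip_force: 40.0
```

```bash
python3 go.py -.034 .232
```

```text
pos [0.5251 0.1782 0.2323] rot [ 3.141e+00 -1.000e-03  1.411e+00] grip 39.997238516807556 0.035862801039358586 F [-0.8 -0.6 -3.9]
turn 0.0022176388483232667 shift now [0.1092 0.     0.0004]
shift after turn [ 0.1092 -0.0002  0.0003]
```

Request:
carry_out:
  commands:
    - [[0.015,0,0],0,0]
    - [[0.02,0,0],0,0]
    - [[0.02,0,0],0,0]
    - [[0.02,0,0],0,0]
    - [[0.015,0,0],0,0]
    - [[0.01,0,0],0,0]
    - [[0.009,0,0],0,0]
    - [[0,0,0],0,0]
    - [[0,0,0.006],0,0]
    - [[0,0,0.006],0,0]
    - [[0,0,0.004],0,0]
    - [[0,0,0],0,0]
    - [[0,0,0],0,0]

```text
time: 13.38
tool_pos: [0.5427, 0.2834, 0.2164]
tool_rot: [3.141, -0.0, 1.409]
contact_force: [-0.1, 0.5, -6.0]
opening: 0.0355
grip_force: 40.0
```

```bash
python3 go.py -.034 .214
```

```text
pos [0.5427 0.2834 0.2164] rot [ 3.141 -0.     1.409] grip 39.996997117996216 0.035464296567872484 F [-0.1  0.5 -6. ]
turn -0.00030753292909535546 shift now [ 0.0025 -0.0006  0.0024]
shift after turn [ 0.0025 -0.0006  0.0024]
```

Lowering until the weight transfers, then letting go (part opening first).

Request:
carry_out:
  commands:
    - [[0.001,0,0.001],0,0]
    - [[0,0,0.0015],0,0]
    - [[0,0,0],0,0]
    - [[0,0,0],0,0]

```text
time: 13.88
tool_pos: [0.5428, 0.2846, 0.214]
tool_rot: [3.141, -0.0, 1.409]
contact_force: [0.4, 1.7, -2.6]
opening: 0.0358
grip_force: 40.0
```

```bash
python3 go.py -.034 .214
```

```text
pos [0.5428 0.2846 0.214 ] rot [ 3.141 -0.     1.409] grip 39.99782860279083 0.035804568934867394 F [ 0.4  1.7 -2.6]
turn -0.0001293361079619526 shift now [ 0.0013 -0.0005 -0.    ]
shift after turn [ 0.0013 -0.0005 -0.    ]
```

Request:
carry_out:
  commands:
    - [[0,0,0.0015],0,0]
    - [[0,0,0],0,0]
    - [[0,0,0],0,0.55]
    - [[0,0,0],0,0.7]
    - [[0,0,0],0,1]
    - [[0,0,0],0,1]
    - [[0,0,0],0,1]
    - [[0,0,-0.01],0,1]
    - [[0,0,-0.02],0,1]
    - [[0,0,-0.04],0,1]
    - [[0,0,-0.04],0,1]
    - [[0,0,-0.03],0,1]
    - [[0,0,-0.01],0,1]
    - [[0,0,0],0,1]

```text
time: 15.62
tool_pos: [0.5427, 0.2844, 0.3623]
tool_rot: [3.141, -0.0, 1.409]
contact_force: [-0.1, 0.0, -1.1]
opening: 0.0916
grip_force: 0.0
```

```bash
cat > chk.py <<'E'
import sys
from w import *
yaw=1.409;c,s=np.cos(yaw),np.sin(yaw)
p,T,o,A=wrist(); t=snap("top"); print(np.round(o["tool_pos"],4),np.round(o["tool_rot"],3))
for n,h,x in (("blue_case",.150,-.034),("orange_case",.124,-.075))[:int(sys.argv[1])]:
    mz=[b+[0,0,.185-h] for b in M[n][0]]
    B=M[n][0]; M[n]=(mz,M[n][1])
    for nm,v in (("wrist",[(p,T)]),("top",[(t,None)])):
        q,f=fit(v,n,[.548+x*c,.3195+x*s,yaw],41); d=q[:2]-[.548,.3195]
        print(n,nm,"stand xy",np.round([d@[c,s],d@[-s,c]],4),"yaw err",round(q[2]-yaw,3),"cost",round(f,3))
cv2.imwrite(sys.argv[2],np.hstack([p["pixels"][::-1][::-1],])[:,:,::-1])
E
python3 chk.py 1 pics/w3.png
```

```text
[0.5427 0.2844 0.3623] [ 3.141 -0.     1.409]
blue_case wrist stand xy [-0.0352 -0.0003] yaw err 0.011 cost 0.101
blue_case top stand xy [-0.0331  0.0001] yaw err 0.006 cost 0.07
```

View pics/w3.png

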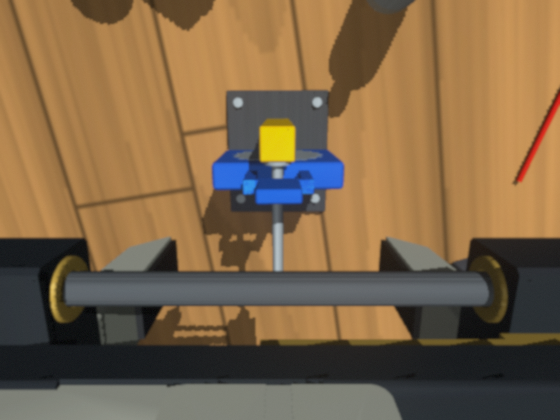

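Blue hangs straight and square at stand x ≈ -34 mm (wrist view: case at ~(278,172) against the post). Next is orange.

Request:
carry_out:
  commands:
    - [[-0.02,0.0,0],0,1]
    - [[-0.041,0.0065,0],0,1]
    - [[-0.041,0.0065,0],0,1]
    - [[-0.041,0.0065,0],0,1]
    - [[-0.041,0.0065,0],0,1]
    - [[-0.041,0.0065,0],0,1]
    - [[-0.041,0.0065,0],0,1]
    - [[-0.041,0.0065,0],0,1]
    - [[-0.041,0.0065,0],0,1]
    - [[-0.023,0.0055,0],0,1]
    - [[0,0,0.03],0.071,1]
    - [[0,0,0.035],0.07,1]
    - [[0,0,0],0,1]
    - [[0,0,0],0,1]

```text
time: 17.48
tool_pos: [0.5399, -0.091, 0.2979]
tool_rot: [3.141, -0.0, 1.269]
contact_force: [-0.1, -0.2, 1.3]
opening: 0.0919
grip_force: 0.0
```

```bash
python3 - <<'E'
from w import *
p,T,o,A=wrist(); print(np.round(o["tool_pos"],4),np.round(o["tool_rot"],3))
t=snap("top")
for v in ([(p,T)],[(p,T),(t,None)]):
    q,f=fit(v,"orange_case",[.5397,-.0913,1.2677],31); print(q.round(4),round(f,3))
    d=np.r_[q[:2],.124+.029]-o["tool_pos"]; B=Ro.from_euler("xyz",[np.pi,0,q[2]]).as_matrix(); print("turn",o["tool_rot"][2]-q[2],"shift",(B.T@d).round(4))
E
```

```text
[ 0.5399 -0.091   0.2979] [ 3.141 -0.     1.269]
[ 0.5396 -0.0883  1.2592] 0.048
turn 0.010126577862637598 shift [ 0.0025 -0.0011  0.1449]
[ 0.5439 -0.0789  2.6608] 468.002
turn -1.391557463993605 shift [0.0021 0.0126 0.1449]
```

Request:
carry_out:
  commands:
    - [[0.0015,-0.0005,0.03],0.005,1]
    - [[0,0,0.035],0,1]
    - [[0,0,0.035],0,1]
    - [[0,0,0.03],0,1]
    - [[0,0,0.015],0,1]
    - [[0,0,0],0,1]
    - [[0,0,0],0,0]
    - [[0,0,0],0,0]
    - [[0,0,0],0,0]
    - [[0,0,0],0,0]
    - [[0,0,0],0,0]
    - [[0,0,0],0,0]
    - [[0,0,0],0,0]
    - [[0,0,0],0,0]
  newtons: 40

```text
time: 19.32
tool_pos: [0.5395, -0.0894, 0.1521]
tool_rot: [-3.141, -0.0, 1.263]
contact_force: [-0.7, 0.6, -0.7]
opening: 0.0355
grip_force: 40.0
```

Request:
carry_out:
  commands:
    - [[0,0,-0.01],0,0]
    - [[0,0,-0.02],-0.035,0]
    - [[0,0,-0.02],-0.035,0]
    - [[0,0,-0.02],-0.035,0]
    - [[0,0,-0.01],-0.039,0]
    - [[0,0,0],0,0]
    - [[0,0,0],0,0]

```text
time: 20.2
tool_pos: [0.5392, -0.0893, 0.2317]
tool_rot: [-3.141, -0.0, 1.406]
contact_force: [0.7, 0.6, -3.5]
opening: 0.0359
grip_force: 40.0
```

```bash
python3 go.py -.19 .232
```

```text
pos [ 0.5392 -0.0893  0.2317] rot [-3.141 -0.     1.406] grip 39.996158480644226 0.0358813058191993 F [ 0.7  0.6 -3.5]
turn -0.002912288299512289 shift now [ 2.147e-01 -5.780e-02 -2.000e-04]
shift after turn [ 0.2149 -0.0572 -0.0003]
```

Request:
carry_out:
  commands:
    - [[0.01,-0.005,0],-0.003,0]
    - [[0.02,-0.008,0],0,0]
    - [[0.03,-0.008,0],0,0]
    - [[0.03,-0.008,0],0,0]
    - [[0.03,-0.008,0],0,0]
    - [[0.03,-0.008,0],0,0]
    - [[0.03,-0.007,0],0,0]
    - [[0.02,-0.005,0],0,0]
    - [[0.01,0,0],0,0]
    - [[0.005,0,0],0,0]
    - [[0,0,0],0,0]
    - [[0,0,0],0,0]

```text
time: 21.7
tool_pos: [0.5179, 0.1314, 0.2321]
tool_rot: [-3.141, 0.0, 1.409]
contact_force: [-0.5, -0.2, -3.0]
opening: 0.0355
grip_force: 40.0
```

```bash
python3 go.py -.072 .232; python3 - <<'E'
from w import *
p,T,o,A=wrist("pics/w4.png")
E
```

```text
pos [0.5179 0.1314 0.2321] rot [-3.141  0.     1.409] grip 39.99602973461151 0.03545172880462948 F [-0.5 -0.2 -3. ]
turn 2.1621682481987037e-05 shift now [ 1.185e-01 -6.000e-04  1.000e-04]
shift after turn [ 1.185e-01 -6.000e-04  1.000e-04]
```

View pics/w4.png

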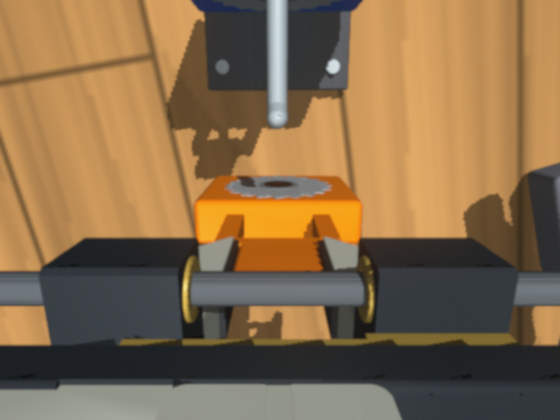

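Orange is square in the jaws with the hook tip dead ahead at (277,118). Threading it.

Request:
carry_out:
  commands:
    - [[0.01,0,0],0,0]
    - [[0.015,0,0],0,0]
    - [[0.02,0,0],0,0]
    - [[0.02,0,0],0,0]
    - [[0.02,0,0],0,0]
    - [[0.015,0,0],0,0]
    - [[0.01,0,0],0,0]
    - [[0.007,0,0],0,0]
    - [[0,0,0],0,0]
    - [[0,0,0.007],0,0]
    - [[0,0,0.006],0,0]
    - [[0,0,0.003],0,0]
    - [[0,0,0.002],0,0]
    - [[0,0,0],0,0]
    - [[0,0,0],0,0]

```text
time: 23.62
tool_pos: [0.5367, 0.2475, 0.2144]
tool_rot: [3.141, -0.0, 1.41]
contact_force: [-0.6, -0.1, -2.4]
opening: 0.0358
grip_force: 40.0
```

```bash
python3 go.py -.072 .213
```

```text
pos [0.5367 0.2475 0.2144] rot [ 3.141 -0.     1.41 ] grip 39.996004700660706 0.03580971944360736 F [-0.6 -0.1 -2.4]
turn 0.0007821432827708197 shift now [ 0.0009 -0.0004  0.0014]
shift after turn [ 0.0009 -0.0004  0.0014]
```

Request:
carry_out:
  commands:
    - [[0,0,0.0015],0,0]
    - [[0,0,0.001],0,0]
    - [[0,0,0],0,0]
    - [[0,0,0],0,0.55]
    - [[0,0,0],0,0.7]
    - [[0,0,0],0,1]
    - [[0,0,0],0,1]
    - [[0,0,0],0,1]
    - [[0,0,-0.01],0,1]
    - [[0,0,-0.02],0,1]
    - [[0,0,-0.04],0,1]
    - [[0,0,-0.04],0,1]
    - [[0,0,-0.03],0,1]
    - [[0,0,-0.01],0,1]
    - [[-0.04,0,0],0,1]
    - [[-0.04,0,0],0,1]
    - [[0,0,0],0,1]
    - [[0,0,0],0,1]

```text
time: 25.88
tool_pos: [0.5237, 0.1688, 0.3613]
tool_rot: [-3.141, -0.0, 1.409]
contact_force: [-0.2, -0.5, 0.6]
opening: 0.0918
grip_force: 0.0
```

```bash
python3 chk.py 2 pics/w5.png; python3 - <<'E'
from h import *
s=snap("side"); c=cv2.resize(s["pixels"][100:360,170:390],None,fx=2,fy=2,interpolation=2); cv2.imwrite("pics/s5.png",c[:,:,::-1])
E
```

```text
[0.5237 0.1688 0.3613] [-3.141 -0.     1.409]
blue_case wrist stand xy [-0.0331 -0.0006] yaw err 0.011 cost 0.09
blue_case top stand xy [-0.1034  0.109 ] yaw err 1.541 cost 43.252
orange_case wrist stand xy [-0.0718 -0.    ] yaw err 0.004 cost 0.165
orange_case top stand xy [-0.2663 -0.0578] yaw err 1.017 cost 598.918
```

View pics/w5.png

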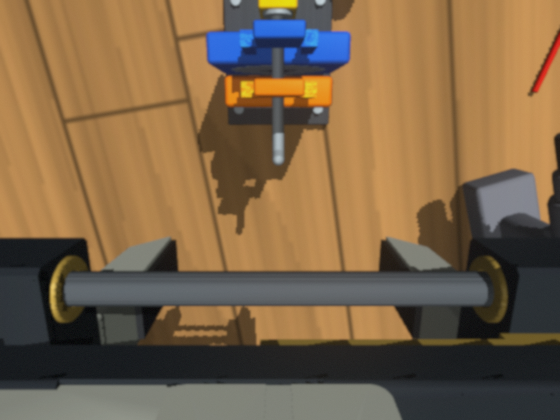

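View pics/s5.png

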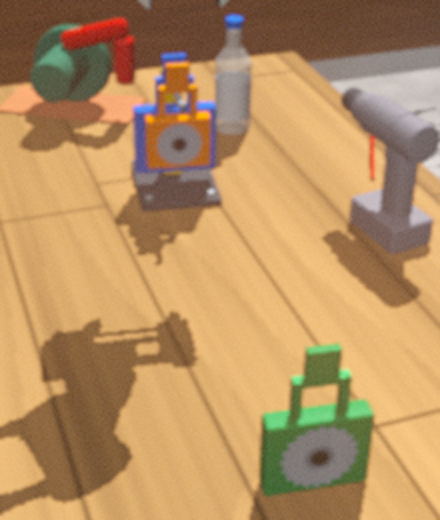

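Both cases hang square: blue at -33 mm and orange at -72 mm, about 39 mm apart. Green stands undisturbed and the gripper is clear. Handing in.

```bash
python3 -c "
from cell import robot; print(robot.hand_in())"
```

```text
the job is handed in; nothing more can be done
None
```

The job is handed in, but no verdict came back: by the wrist camera blue hangs square on the hook about 4 mm from the post, orange hangs square about 11 mm in front of it, both let go, and green still stands where it was.

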